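# Press a slide carrier down on its sprung bed and slide it under the leaf spring

## Robot

A 6-joint arm with a two-finger parallel gripper is mounted at the origin on the work surface. World frame = base frame: x ahead of the robot, y to its left, z up, the work surface at z = 0. Lengths are in m, angles in rad, forces in N, time in s.
With the tool pointing down it reaches from about 0.4 to 0.825 m from the base axis. Payload 7 kg.
Tool frame: the origin (TCP) lies on the centre line of the jaws, within the pads' length; the fingertips stand 25 mm ahead of it and the grasp point (between the pads) lies 6 mm ahead of it; z points along the fingers, y is the line along which they close (so a half turn about z gives the same grasp; the last joint's range is limited). The gripper opens to 88 mm and grips with 3 to 60 N. Pads are 19 mm wide; open, the fingers measure 130 mm over their backs; the gripper's body (78 mm by 193 mm) begins 47 mm behind the grasp point.
Start: joints at [-0.905, 0.359, 0.012, 0, -1.224, -0.288], TCP at [0.249, -0.627, 0.216] pointing down, gripper open.
Joint ranges: [-3.07, 3.07], [-1.43, 2.12], [-1.02, 1.25], [-3.03, 1.67], [-3.05, -0], [-3.03, 3.03]. Speed limits (rad/s): [2.39, 2.39, 3.01, 3.14, 3.14, 3.14].

## Interface

Orientations are given as [roll, pitch, yaw] about the fixed x, y, z axes, in that order (R = Rz(yaw) Ry(pitch) Rx(roll)).
In Python, from station import readout, vision, arm gives the robot as it stands. The module is installed in compiled form; this text tells all that it offers.
- The arm moves only by the tool carry_out, never from a script. Its argument "commands" is a list of rows, each an object with "dp": the shift along the tool's x, y, z in m, a list of three; "rotation": the turn, a rotation vector about the tool's x, y, z in degrees, a list of three. In form: [{"dp": [dx, dy, dz], "rotation": [wx, wy, wz]}, ...]. A call has 1 to 8 rows; each row shifts and turns the commanded pose from where the row before left it, along the tool's axes as they then stand; what a row does not reach is not made up. A row lasts 1/8 s, in which the tool goes at most 62.5 mm and 10.7 degrees, less where a joint would pass 70% of its speed; a pose out of reach is approached as far as the arm can. A call with a gripper value outside its range is refused whole. "grip" is the finger opening in m, from 0 to 0.0876, set as the call begins (left out, the last holds). The fingers move at their own pace and stop on an object; "force" is the grip in N (left out, the last holds). Time passes only in rows, so rows that do not move let the fingers close. It gives the time, the measured TCP pose, the force, the opening and the grip force at its end, in the units of the state.
- readout.get_state(): the state, without advancing time (a new reading comes with each control period).
- vision.grab_frame(name): name is "scene" or "top" or "wrist"; returns (picture, depth): 384x512x3 uint8, red, green, blue; 384x512 float32, m along the optical axis (not along the pixel's ray), 0 where there is no reading.
- vision.calibration(name): a dict with "fovy" (degrees; the focal length in pixels is half the picture's height over the tangent of half this angle, whatever the lens; pixels are square), "cx", "cy" (the principal point, pixels), "dist" ([k1, k2, p1, p2, k3] as OpenCV has them; the pictures are not rectified), "origin" and "attitude" of the camera in the world; the wrist camera has in their place "mount" (4x4, takes a point from camera to tool coordinates, whose origin is the TCP and whose axes are the flange's). Camera axes: x right, y down, z forward; pixel columns grow to the right and rows downward; lengths in m; the calibration is good to about 2 mm. A picture is of the moment at which its call begins: read the wrist's pose just before it. calibration takes no time and is no camera call.
- arm.job_done(): hands the job in; it is judged then, once.
Trained networks look in the newest picture that a camera, given by its name, has taken for a name from the list of things; names that differ only in an ending like _2 or _b are one class to them, and where a whole thing is asked for, a point or a joint stands for the part that bears it (a point fixed in the world has none). Each returns a list of dicts, best first, with "score" (0 to 1); they miss things now and then, are a little off and sometimes report something else, mostly with a low value. They report only what shows in the picture. A call takes as long as a camera call. They do not tell look-alikes from the thing itself.
- vision.trace(label, camera): "pixels" (384x512 bool, what is visible of it) and "position" ([row, column] in pixels, amid what is visible of it).
The state is a dict: "t": time; "q": joint angles; "qd": joint speeds; "joint_efforts": joint torques, N m; "eef_pos": TCP position; "ee_rot": TCP orientation; "force": force on the tool from outside, world axes, zero at the start; "moment": the same for the moment, N m; "width": finger opening in m; "gripper_force": force on a finger pad.
Only numpy, scipy, OpenCV 4.12 (cv2) and the standard library are available. Lean on these libraries where they do the work, as an engineer would, in place of code of your own. Each camera call takes 0.05 s, during which the arm holds its last target. There are 200 camera calls.

## Task

Load the slide carrier into the bench reader with the fingertips: press its ribbed thumb pad down hard against the sprung bed and, keeping it pressed, slide it forward under the guide lips and the leaf spring until it is fully home against the stop, then let go and move clear. Push it only, do not lift the carrier out of its track or touch the leaf spring, and leave the other things on the bench alone.

Things in the scene. Friction and masses are not known exactly. Their poses are not given: they have to be found in the camera images.
- reader: Fixed bench slide reader, 275 x 100 mm. Origin on the table under its middle; x = loading direction, from the open end to the white reading head; y left, z up. A straight track runs along x, side rails 53 mm apart, tops 36 mm above the table. Track floor: black sprung bed from x = -138 to -6 mm, then fixed aluminium, 22 mm above the table. Slippery faces.
- lips (a point): Middle of the track at the near end (reader x = +8 mm) and underside (32.5 mm above the table) of the two aluminium guide lips, which overhang both sides of the track from here to the stop; tops 37 mm high, 41 mm free between them. The tongue of an unpressed carrier butts against their ends and is blocked; pressed down it passes under.
- stop (a point): Middle of the stop: the upright face of the reading head that closes the track, at reader x = +70 mm. The head is 52 mm high.
- carrier: Grey loose slide carrier, 120 x 50 mm, 60 to 140 g. Origin at the centre of its underside, x to the nose (at +60 mm), z up. Front 70 mm: flat tongue 8 mm thick with a glass slide; then a cross ridge; then the thumb pad. Starts on the raised bed, nose 2 to 14 mm behind the reader's origin. Home: nose at the stop, carrier origin at reader x = +10 mm; once released, the bed lifts its tail a few mm.
- ridge (a point): Middle of the rear face of the carrier's cross ridge, carrier x = -18 mm, 21 mm above the underside. The ridge is 44 mm wide, 8 mm thick along x, its top 10 mm above the thumb pad. The fingertips push forward against this face. At home the ridge is still 8 mm short of the lips.
- pad (a point): Point on top of the carrier's ribbed thumb pad, on the centre line, 21 mm behind the ridge's rear face. The pad is 42 mm long (carrier x = -60 to -18 mm), 44 mm wide, 16 mm above the carrier's underside. The fingertips press down here.
- spring_bar (a point): Middle of the top of the steel cross bar that carries the leaf spring: 80 mm wide across the track, 12 mm along it, 55 mm above the table, at x = +23 mm in the reader's frame.
- bed (a joint): How far the sprung bed is pressed down, m: 0 at rest (bed 30 mm above the table) to 0.008 at its bottom (22 mm above the table, level with the fixed floor). It starts to yield at about 4 N and takes about 9 N to reach the bottom; at least 0.0055 is needed for the carrier to pass under the lips.
- leaf (a joint): Lift angle of the steel leaf spring, rad: 0 at rest, about 0.17 when it rides on the carrier's tongue. It is 24 mm wide, hinged under the cross bar and slopes down and forward; its curled end, 59 mm ahead of the reader's origin, hangs 2 mm above the fixed floor at rest. The nose meets it about 20 mm before the stop and it then presses on the tongue with about 5 N.
- tube_rack: Bystander: bluish test tube rack with a few tubes, 160 x 76 mm, 95 mm high with tubes, standing left of the reader. Origin under its centre.
- cup: Bystander: white sample cup, 34 mm across, 30 mm high, right of the reader. Origin under its centre.
- marker: Bystander: marker pen, 120 mm long, lying right of the reader. Origin under its centre.
- slide_box: Bystander: small white slide box, 78 x 32 x 30 mm, left of the reader's loading end. Origin under its centre.
- mouse: Bystander: computer mouse, 31 mm high, on a black mat at the robot's right. Origin under its body.
- bottle: Bystander: amber bottle, 60 mm across, 130 mm high, at the robot's left. Origin under its centre.
- tip_box: Bystander: pipette tip box, 122 x 87 x 70 mm, at the robot's left. Origin under its centre.
Mind the look-alikes: they are no part of the job. Of the things that look like the carrier, the middle-sized one is meant.

How it is judged:
By the outcome, as a careful person would: the job done as asked, in the order asked, and still so for the second after the job is handed in, with the robot touching nothing.
It also fails if it takes over 40 s, if anything falls off the work surface, if the arm or the gripper's body presses on something with over 40 N, if the wrist force passes 120 N, or if a joint passes its speed limit or range.

## Working session

There is one attempt and no reset: what is moved stays moved. The work goes in short steps, Python scripts to look and compute and a tool call to move; the robot and the scene stay as the last step left them, time stands still between calls to the robot, and variables do not carry over. Pictures are saved under pics/ and viewed, at most 10 in all, crops included, and the job is handed in when it is done.

Besides the shell and the picture viewer there is one more tool, called after "Call:" as name(argument=value, ...), one argument or row to a line, values as JSON. carry_out: Moves the arm, as the interface text tells. Its arguments: {"type":"object","properties":{"commands":{"type":"array"},"grip":{"type":"number"},"force":{"type":"number"}},"required":["commands"]}

```bash
mkdir -p pics
cat > h.py <<'E'
import numpy as np, cv2
from scipy.spatial.transform import Rotation as R
from station import readout, vision, arm
def cam(name, st=None):
    c=vision.calibration(name); f=192/np.tan(np.radians(c['fovy'])/2)
    K=np.array([[f,0,c['cx']],[0,f,c['cy']],[0,0,1.]]); D=np.array(c['dist'],float)
    if 'mount' in c:
        st=st or readout.get_state(); T=np.eye(4); r=np.array(st['ee_rot'],float)
        T[:3,:3]=R.from_euler('xyz',r).as_matrix(); T[:3,3]=st['eef_pos']; T=T@np.array(c['mount'])
    else:
        T=np.eye(4); a=np.array(c['attitude'],float)
        T[:3,:3]=a if a.shape==(3,3) else (R.from_euler('xyz',a).as_matrix() if a.size==3 else None); T[:3,3]=c['origin']
    return K,D,T
def lift(px,depth,C):
    "px: Nx2 (col,row) -> world points"
    K,D,T=C; px=np.asarray(px,float).reshape(-1,2)
    n=cv2.undistortPoints(px[:,None],K,D)[:,0]; z=depth[px[:,1].astype(int),px[:,0].astype(int)]
    P=np.c_[n*z[:,None],z]; return (P@T[:3,:3].T+T[:3,3])[z>0]
def proj(P,C):
    K,D,T=C; Q=(np.atleast_2d(P)-T[:3,3])@T[:3,:3]; return cv2.projectPoints(Q,np.zeros(3),np.zeros(3),K,D)[0][:,0]
def save(n,im,s=1):
    cv2.imwrite('pics/'+n+'.png',cv2.resize(im[:,:,::-1],None,fx=s,fy=s,interpolation=cv2.INTER_CUBIC))
E
python3 - <<'E'
from h import *
print(readout.get_state()); 
for n in('scene','top','wrist'): print(n,vision.calibration(n))
for n in('top','scene'):
    im,d=vision.grab_frame(n); np.savez(n,im=im,d=d); save(n,im,1.5); C=cam(n)
    for l in('reader','carrier'):
        for o in vision.trace(l,n):
            m=o['pixels']; rc=np.argwhere(m); P=lift(rc[:,::-1],d,C)
            print(n,l,round(o['score'],2),np.round(o['position']),m.sum(),np.median(P,0).round(3) if len(P) else None)
E
```

```text
{'t': 0.0, 'q': array([-9.04924055e-01,  3.59391639e-01,  1.10501862e-02, -3.70047113e-04,
       -1.22407347e+00, -2.88096639e-01]), 'qd': array([-0.00072072, -0.00069166,  0.00277017, -0.00093338,  0.00068058,
        0.00098887]), 'joint_efforts': array([ 1.71690886e-04, -5.82726896e+01,  2.93071944e+01,  6.99730530e+00,
        7.13380767e-03, -1.41948622e-04]), 'eef_pos': array([ 0.24876757, -0.62694122,  0.21461226]), 'ee_rot': array([ 3.13994191e+00, -1.26408375e-04, -2.76394295e+00]), 'force': array([-0.30094502, -0.61468367, -0.6043932 ]), 'moment': array([ 0.00140308,  0.04778901, -0.05451305]), 'gripper_force': 0.0, 'width': 0.08807156448704516}
scene {'fovy': 56.834717471321916, 'cx': 255.26603329952732, 'cy': 192.224062929307, 'dist': array([-0.0423059,  0.       ,  0.       ,  0.       ,  0.       ]), 'origin': array([1.02891403, 0.67194822, 0.65185721]), 'attitude': array([-2.15591923, -0.01223319,  2.52696705])}
top {'fovy': 54.79640169341313, 'cx': 261.11543545489343, 'cy': 186.16616936414363, 'dist': array([-0.06462251,  0.        ,  0.        ,  0.        ,  0.    
[... 547 characters left out ...]
160e-01],
       [ 0.00000000e+00,  0.00000000e+00,  0.00000000e+00,
         1.00000000e+00]])}
top reader 0.7 [157. 206.] 1673 [0.603 0.115 0.037]
top carrier 0.96 [184. 216.] 533 [0.514 0.076 0.04 ]
top carrier 0.68 [251. 152.] 1099 [0.306 0.279 0.013]
top carrier 0.57 [228. 262.] 315 [ 0.367 -0.067  0.007]
top carrier 0.32 [153. 201.] 42 [0.622 0.124 0.033]
scene reader 0.97 [250. 259.] 2399 [0.641 0.137 0.037]
scene carrier 0.88 [240. 385.] 1248 [0.305 0.288 0.012]
scene carrier 0.77 [193. 289.] 225 [ 0.371 -0.056  0.006]
scene carrier 0.59 [225. 280.] 534 [0.518 0.084 0.038]
scene carrier 0.45 [299. 431.] 2998 [0.444 0.489 0.068]
scene carrier 0.2 [145. 182.] 151 [ 0.507 -0.561  0.021]
```

View pics/top.png

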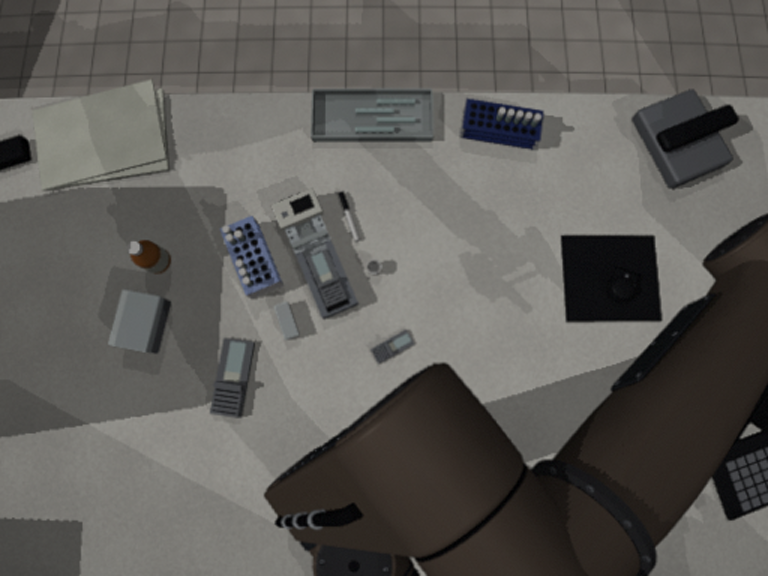

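Run:
```python
from h import *
z=np.load('top.npz'); im=z['im'];d=z['d']
save('topcrop',im[90:290,110:310],3)
C=cam('top')
# points at height: rail tops (36), head (52)
rc=np.argwhere(np.ones_like(d[90:240,150:290]))+[90,150]
P=lift(rc[:,::-1],d,C)
for lo,hi in((.031,.041),(.045,.06)):
    Q=P[(P[:,2]>lo)&(P[:,2]<hi)&(P[:,0]>.4)]; print(lo,len(Q),Q.min(0),Q.max(0),Q.mean(0))
```

```text
0.031 1118 [ 0.40095125 -0.04165376  0.0310119 ] [0.66002425 0.24105335 0.04098846] [0.53532078 0.09515426 0.03585365]
0.045 1691 [0.45074451 0.03492954 0.04500036] [0.71158822 0.29683672 0.05998168] [0.58971752 0.18717142 0.05390591]
```

The top view shows three carrier look-alikes, in 1.5x pixels: a large one at (233,375), a small one at (393,345), and a middle-sized one in the reader track at (325,275). I choose the middle-sized one in the track. Next I check it in the crop and get the reader axis.

View pics/topcrop.png

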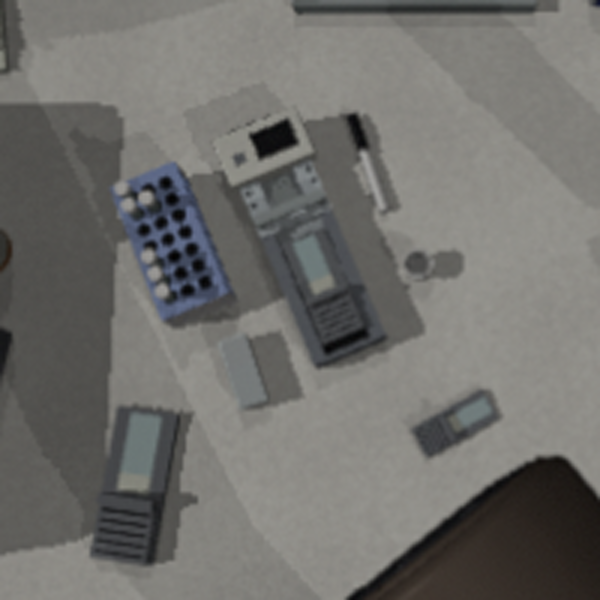

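Run:
```python
from h import *
for n in('top','scene'):
    im,d=vision.grab_frame(n); C=cam(n)
    for l in('carrier','reader','ridge','pad','spring_bar','tube_rack','stop','lips'):
        for o in vision.trace(l,n)[:3]:
            rc=np.argwhere(o['pixels']); P=lift(rc[:,::-1],d,C)
            if len(P)<5: continue
            xy=P[:,:2].astype(np.float32); r=cv2.minAreaRect(xy)
            b=cv2.boxPoints(r); print(n,l,round(o['score'],2),np.round(o['position']),len(P),'c',np.round(r[0],3),'size',np.round(r[1],3),'ang',round(r[2],1),'z',np.percentile(P[:,2],[5,50,95]).round(3))
```

```text
top carrier 0.88 [251. 152.] 1068 c [0.303 0.283] size [0.073 0.165] ang 83.1 z [0.007 0.013 0.033]
top carrier 0.71 [182. 218.] 529 c [0.514 0.076] size [0.12  0.049] ang 23.4 z [0.034 0.04  0.054]
top carrier 0.18 [158. 205.] 1642 c [0.571 0.101] size [0.278 0.097] ang 23.6 z [0.02  0.037 0.055]
top reader 0.72 [158. 206.] 1752 c [0.581 0.103] size [0.3   0.102] ang 24.1 z [0.018 0.037 0.055]
top ridge 0.79 [250. 154.] 1056 c [0.303 0.281] size [0.068 0.164] ang 81.7 z [0.007 0.013 0.033]
top ridge 0.77 [184. 218.] 523 c [0.514 0.077] size [0.12  0.048] ang 24.7 z [0.034 0.04  0.054]
top ridge 0.69 [230. 260.] 296 c [ 0.368 -0.065] size [0.036 0.088] ang 28.4 z [0.002 0.008 0.017]
top pad 0.91 [251. 154.] 1078 c [0.303 0.283] size [0.073 0.166] ang 82.7 z [0.006 0.012 0.033]
top pad 0.81 [231. 265.] 305 c [ 0.367 -0.066] size [0.037 0.09 ] ang 29.1 z [0.002 0.008 0.017]
top pad 0.61 [185. 219.] 554 c [0.518 0.077] size [0.127 0.054] ang 25.8 z [0.033 0.039 0.054]
top spring_bar 0.59 [159. 208.] 1683 c [0.569 0.102] size [0.276 0.096] ang 24.2 z [0.02  0.037 0.055]
top tube_rack 0.9
[... 1283 characters left out ...]
e pad 0.57 [219. 280.] 579 c [0.517 0.078] size [0.124 0.056] ang 26.5 z [0.034 0.038 0.054]
scene spring_bar 0.91 [251. 257.] 2259 c [0.573 0.102] size [0.281 0.107] ang 23.0 z [0.008 0.037 0.053]
scene tube_rack 0.63 [265. 306.] 2299 c [0.534 0.233] size [0.227 0.077] ang 23.0 z [0.007 0.056 0.093]
scene tube_rack 0.61 [297. 429.] 2932 c [0.383 0.465] size [0.13  0.194] ang 79.5 z [0.012 0.068 0.071]
scene stop 0.57 [252. 257.] 2388 c [0.572 0.105] size [0.281 0.101] ang 22.9 z [0.006 0.037 0.053]
scene lips 0.9 [248. 259.] 2350 c [0.572 0.105] size [0.281 0.101] ang 22.9 z [0.007 0.037 0.053]
scene lips 0.31 [224. 279.] 554 c [0.516 0.08 ] size [0.124 0.05 ] ang 23.2 z [0.035 0.038 0.054]
```

The crop confirms it: the carrier in the reader track at (335,285) in the crop is 120x49 mm, against 165 mm and 88 mm for the other two. The reader yaw is about 23.3°.

Call:
carry_out(
  commands=[
    {"dp":[-0.045,0.03,0],"rotation":[0,0,0]},
    {"dp":[-0.045,0.03,0],"rotation":[0,0,0]},
    {"dp":[-0.045,0.03,0],"rotation":[0,0,0]},
    {"dp":[-0.045,0.03,0],"rotation":[0,0,0]},
    {"dp":[-0.045,0.03,0],"rotation":[0,0,0]},
    {"dp":[-0.045,0.03,0],"rotation":[0,0,0]},
    {"dp":[-0.045,0.03,0],"rotation":[0,0,0]},
    {"dp":[-0.045,0.03,0],"rotation":[0,0,0]},
  ],
  grip=0,
  force=20,
)

```text
t: 2.2
eef_pos: [0.4959, -0.2699, 0.2159]
ee_rot: [-3.141, 0.001, -2.764]
force: [1.1, -0.5, -0.4]
width: 0.0133
gripper_force: 0.0
```

Call:
carry_out(
  commands=[
    {"dp":[-0.0145,0.0396,0],"rotation":[0,0,0]},
    {"dp":[-0.0145,0.0396,0],"rotation":[0,0,0]},
    {"dp":[-0.0145,0.0396,0],"rotation":[0,0,0]},
    {"dp":[-0.0145,0.0396,0],"rotation":[0,0,0]},
    {"dp":[-0.0145,0.0396,0],"rotation":[0,0,0]},
    {"dp":[-0.0145,0.0396,0],"rotation":[0,0,0]},
    {"dp":[-0.0145,0.0396,0],"rotation":[0,0,0]},
    {"dp":[-0.0145,0.0396,0],"rotation":[0,0,0]},
  ],
)

```text
t: 3.2
eef_pos: [0.4859, 0.0671, 0.2159]
ee_rot: [3.142, 0.001, -2.764]
force: [0.7, 0.7, -0.5]
width: 0.0005
gripper_force: 0.0
```

Call:
carry_out(
  commands=[
    {"dp":[0,0,0],"rotation":[0,0,0]},
    {"dp":[0,0,0],"rotation":[0,0,0]},
  ],
)

```text
t: 3.45
eef_pos: [0.4859, 0.0658, 0.2156]
ee_rot: [-3.142, -0.0, -2.763]
force: [-0.4, -0.4, -1.0]
width: 0.0005
gripper_force: 0.0
```

Run:
```python
from h import *
st=readout.get_state(); im,d=vision.grab_frame('wrist'); C=cam('wrist',st); np.savez('w1',im=im,d=d,p=st['eef_pos'],r=st['ee_rot'])
v=im.copy()
for l in('carrier','reader'):
    for o in vision.trace(l,'wrist')[:2]:
        rc=np.argwhere(o['pixels']); P=lift(rc[:,::-1],d,C); r=cv2.minAreaRect(P[:,:2].astype(np.float32))
        print(l,round(o['score'],2),len(P),np.round(r[0],4),np.round(r[1],3),round(r[2],1),np.percentile(P[:,2],[5,50,95]).round(4))
rc=np.argwhere(np.ones_like(d)>0); n=lift(rc[:,::-1],d,C)
y=np.radians(23.3); u=np.array([np.cos(y),np.sin(y)]); w=np.array([-u[1],u[0]])
X=(n[:,:2]-[.572,.103])@u; Y=(n[:,:2]-[.572,.103])@w; Z=n[:,2]
# ridge: highest pts in the track
m=(abs(Y)<.03)&(X>-.13)&(X<-.03)&(Z>.052)&(Z<.064); print('ridge',m.sum(),X[m].min(),X[m].max(),np.percentile(X[m],[5,95]),np.percentile(Y[m],[2,98]),np.median(Z[m]))
for a in np.arange(-.14,.0,.01):
    m=(abs(X-a)<.003)&(abs(Y)<.015); print(round(a,3),m.sum(),np.median(Z[m]).round(4) if m.any() else '')
for a in np.arange(-.06,.061,.005):
    m=(abs(X+.105)<.01)&(abs(Y-a)<.002); print('Y',round(a,3),m.sum(),np.median(Z[m]).round(4) if m.any() else '')
pts=[np.r_[np.array([.572,.103])+u*a+w*b,h] for a,b,h in((-.138,.0265,.036),(0,.0265,.036),(-.138,-.0265,.036),(0,-.0265,.036),(.023,0,.055))]
for p in proj(pts,C): cv2.circle(v,tuple(int(t) for t in p),3,(255,0,0),1)
save('w1',v,1.5)
```

```text
carrier 0.7 7350 [0.298 0.291] [0.09  0.179] 81.7 [0.0066 0.0119 0.0348]
carrier 0.62 2439 [ 0.3678 -0.0654] [0.041 0.09 ] 29.2 [0.005  0.0072 0.0188]
reader 0.91 2628 [0.5311 0.0821] [0.192 0.09 ] 19.9 [0.0244 0.0359 0.0375]
reader 0.6 66 [0.5041 0.2899] [0.32  0.019] 74.2 [0.0018 0.0073 0.0134]
ridge 260 -0.08022101641939071 -0.07175568619075282 [-0.08002976 -0.07240539] [-0.02172932  0.02036134] 0.05626020421003747
-0.14 143 0.0087
-0.13 3050 0.3158
-0.12 11647 0.3338
-0.11 148 0.0467
-0.1 230 0.2445
-0.09 321 0.2728
-0.08 163 0.0507
-0.07 27 0.0562
-0.06 108 0.0387
-0.05 104 0.0386
-0.04 97 0.0387
-0.03 8 0.0386
-0.02 8 0.0383
-0.01 8 0.0382
0.0 0 
Y -0.06 44 0.0003
Y -0.055 48 0.0004
Y -0.05 42 0.0002
Y -0.045 0 
Y -0.04 51 0.0363
Y -0.035 51 0.0362
Y -0.03 50 0.0361
Y -0.025 42 0.038
Y -0.02 51 0.0464
Y -0.015 48 0.0464
Y -0.01 51 0.0462
Y -0.005 239 0.2445
Y -0.0 226 0.2428
Y 0.005 224 0.2415
Y 0.01 60 0.0463
Y 0.015 51 0.0462
Y 0.02 235 0.3355
Y 0.025 318 0.3353
Y 0.03 271 0.3352
Y 0.035 273 0.3353
Y 0.04 256 0.3354
Y 0.045 240 0.3354
Y 0.05 277 0.3353
Y 0.055 255 0.3354
Y 0.06 46 0.0002
```

View pics/w1.png

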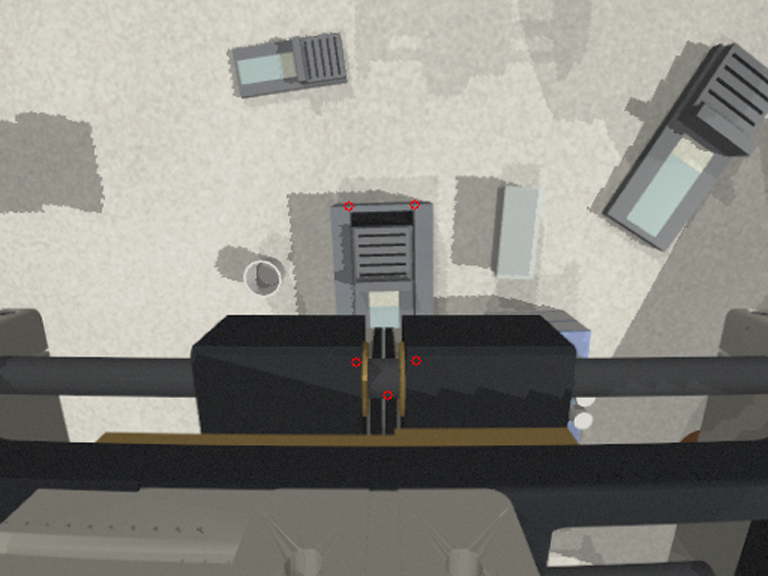

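Call:
carry_out(
  commands=[
    {"dp":[-0.001,0,0],"rotation":[0,0,-1.5]},
    {"dp":[0,0,0.03],"rotation":[0,0,0]},
    {"dp":[0,0,0.03],"rotation":[0,0,0]},
    {"dp":[0,0,0.03],"rotation":[0,0,0]},
    {"dp":[0,0,0.025],"rotation":[0,0,0]},
    {"dp":[0,0,0.013],"rotation":[0,0,0]},
    {"dp":[0,0,0.01],"rotation":[0,0,0]},
    {"dp":[0,0,0],"rotation":[0,0,0]},
  ],
)

```text
t: 4.6
eef_pos: [0.4869, 0.066, 0.0774]
ee_rot: [-3.142, -0.001, -2.738]
force: [-0.3, -0.5, 0.1]
width: 0.0009
gripper_force: 0.0
```

Run:
```python
from h import *
st=readout.get_state(); im,d=vision.grab_frame('scene'); print(st['eef_pos'],st['ee_rot'],st['force'])
save('s2',im[150:300,190:390],4)
```

```text
[0.48692975 0.06596877 0.07738799] [-3.14150104e+00 -5.38267462e-04 -2.73759877e+00] [-0.34670369 -0.47247384  0.07557304]
```

View pics/s2.png

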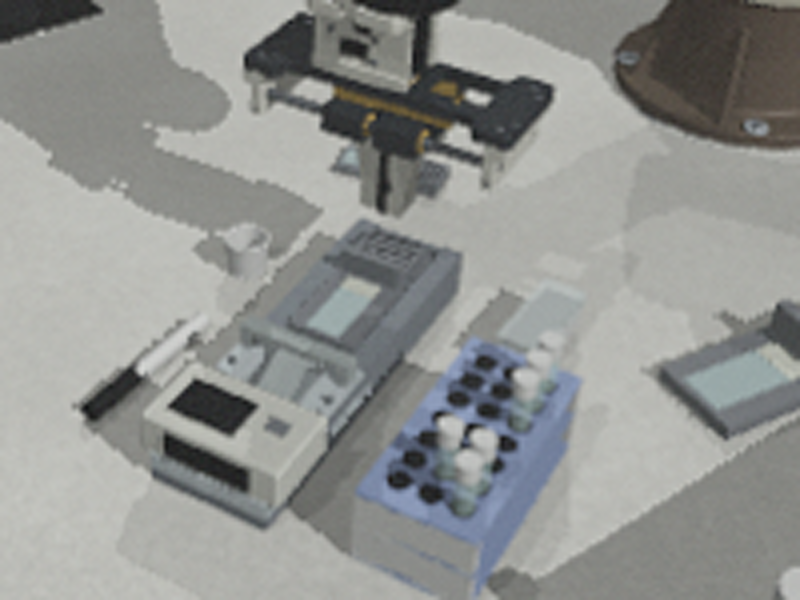

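Run:
```python
from h import *
im,d=vision.grab_frame('scene'); C=cam('scene')
for n,p in(('tip',(.4869,.066,.0524)),('padpt',(.4762,.0615,.046)),('contact',(.4869,.066,.046))): print(n,((proj(p,C)[0]-[190,150])*4).round())
for c,r in((380,170),(385,190),(388,204),(400,170),(400,195),(400,222),(390,235),(380,250),(365,265),(390,258)):
    print((c,r),lift([[190+c/4,150+r/4]],d,C).round(4))
```

```text
tip [383. 246.]
padpt [390. 245.]
contact [382. 253.]
(380, 170) [[0.4973 0.0693 0.1227]]
(385, 190) [[0.4938 0.072  0.1065]]
(388, 204) [[0.4943 0.0766 0.0977]]
(400, 170) [[0.4936 0.0853 0.1301]]
(400, 195) [[0.492  0.0854 0.1093]]
(400, 222) [[ 0.4064 -0.0055 -0.0016]]
(390, 235) [[0.4647 0.0483 0.0422]]
(380, 250) [[0.4832 0.0594 0.0432]]
(365, 265) [[0.5069 0.0715 0.0476]]
(390, 258) [[0.4836 0.0712 0.0436]]
```

Run:
```python
from h import *
y=np.radians(23.2); u=np.array([np.cos(y),np.sin(y)]); w=np.array([-u[1],u[0]])
st=readout.get_state(); print(st['t'],st['eef_pos'],st['q'].round(3))
im,d=vision.grab_frame('scene'); C=cam('scene'); save('s3',im[150:300,190:390],4)
iw,dw=vision.grab_frame('wrist'); Cw=cam('wrist',st); save('w3',iw,1.5)
for nm,D,CC in(('scene',d,C),('wrist',dw,Cw)):
    rc=np.argwhere(D>0); P=lift(rc[:,::-1],D,CC)
    m=(np.hypot(P[:,0]-.487,P[:,1]-.066)<.03)
    print(nm,np.histogram(P[m,2],bins=np.arange(.03,.2,.01)))
```

```text
4.7 [0.48743593 0.06626664 0.07818975] [ 0.536  0.198 -0.568  0.    -0.804 -1.703]
scene (array([ 56, 136,  50,   0,   0,   3,  35,  45,  39,  45,  47,   5,   0,
         4,  33,  41]), array([0.03, 0.04, 0.05, 0.06, 0.07, 0.08, 0.09, 0.1 , 0.11, 0.12, 0.13,
       0.14, 0.15, 0.16, 0.17, 0.18, 0.19]))
wrist (array([ 355, 2324,   22,    0,    0,    9,  110,  178,   98,    2,  399,
         44,   24,   40, 2282, 1921]), array([0.03, 0.04, 0.05, 0.06, 0.07, 0.08, 0.09, 0.1 , 0.11, 0.12, 0.13,
       0.14, 0.15, 0.16, 0.17, 0.18, 0.19]))
```

View pics/w3.png

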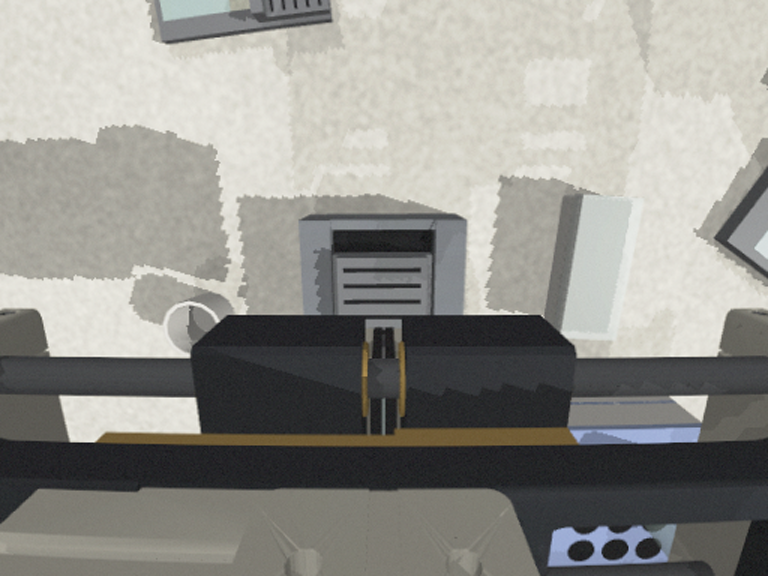

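View pics/s3.png

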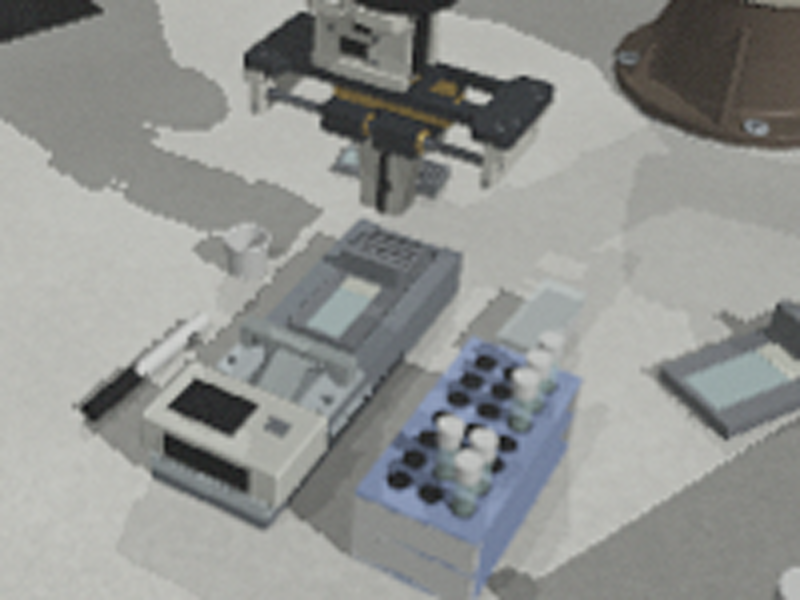

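Both cameras put the fingertips near z = 0.09, but the interface text says 0.053. I'll descend in small steps and check for contact by force.

Call:
carry_out(
  commands=[
    {"dp":[0,0,0.003],"rotation":[0,0,0]},
    {"dp":[0,0,0.003],"rotation":[0,0,0]},
    {"dp":[0,0,0.002],"rotation":[0,0,0]},
    {"dp":[0,0,0],"rotation":[0,0,0]},
  ],
)

```text
t: 5.3
eef_pos: [0.4868, 0.066, 0.0693]
ee_rot: [-3.142, -0.0, -2.738]
force: [0.5, -0.4, -0.1]
width: 0.0005
gripper_force: 0.0
```

Run:
```python
from h import *
y=np.radians(23.2); u=np.array([np.cos(y),np.sin(y)]); w=np.array([-u[1],u[0]])
st=readout.get_state(); print(st['t'],st['eef_pos'],st['force'])
im,d=vision.grab_frame('scene'); C=cam('scene')
rc=np.argwhere(d>0); P=lift(rc[:,::-1],d,C); X=(P[:,:2]-[.572,.103])@u; Y=(P[:,:2]-[.572,.103])@w
for a in np.arange(-.13,.2,.01):
    m=(abs(X+.09)<.06)&(abs(Y-a)<.005)&(P[:,2]>.06); print(round(a,3),m.sum(),np.sort(P[m,2])[:6].round(3) if m.any() else '')
m=(abs(Y)<.03)&(P[:,2]>.06)&(P[:,2]<.12)&(abs(X+.09)<.05); print('finger X',np.percentile(X[m],[1,50,99]),'Y',np.percentile(Y[m],[1,99]))
```

```text
5.3 [0.48680498 0.0660292  0.06933356] [ 0.47271674 -0.4067815  -0.12049595]
-0.13 0 
-0.12 0 
-0.11 0 
-0.1 2 [0.187 0.189]
-0.09 76 [0.149 0.151 0.156 0.161 0.169 0.17 ]
-0.08 128 [0.146 0.147 0.147 0.147 0.147 0.148]
-0.07 56 [0.157 0.157 0.161 0.162 0.162 0.162]
-0.06 37 [0.157 0.158 0.16  0.16  0.161 0.161]
-0.05 69 [0.156 0.158 0.16  0.16  0.16  0.161]
-0.04 183 [0.154 0.158 0.16  0.163 0.163 0.163]
-0.03 392 [0.151 0.151 0.152 0.155 0.156 0.157]
-0.02 508 [0.089 0.092 0.097 0.099 0.101 0.105]
-0.01 602 [0.081 0.083 0.084 0.085 0.086 0.086]
-0.0 673 [0.081 0.082 0.082 0.082 0.086 0.086]
0.01 830 [0.081 0.083 0.086 0.086 0.086 0.088]
0.02 865 [0.082 0.083 0.087 0.087 0.087 0.088]
0.03 824 [0.143 0.143 0.144 0.145 0.147 0.148]
0.04 848 [0.157 0.158 0.159 0.159 0.159 0.16 ]
0.05 496 [0.157 0.157 0.158 0.16  0.16  0.161]
0.06 262 [0.157 0.158 0.159 0.159 0.161 0.161]
0.07 282 [0.156 0.159 0.159 0.16  0.16  0.161]
0.08 322 [0.146 0.148 0.149 0.152 0.152 0.157]
0.09 377 [0.145 0.147 0.147 0.147 0.147 0.148]
0.1 265 [0.173 0.178 0.178 0.178 0.179 0.179]
0.11 225 [0.416 0.417 0.419 0.42  0.42  0.421]
0.12 232 [0.417 0.418 0.42  0.421 0.422 0.423]
0.13 207 [0.412 0.415 0.416 0.42  0.42  0.42 ]
0.14 312 [0.41  0.412 0.413 0.413 0.416 0.416]
0.15 341 [0.414 0.414 0.417 0.417 0.418 0.418]
0.16 376 [0.413 0.415 0.417 0.417 0.417 0.419]
0.17 406 [0.415 0.416 0.416 0.417 0.418 0.419]
0.18 401 [0.413 0.415 0.416 0.418 0.418 0.419]
0.19 402 [0.415 0.416 0.42  0.42  0.42  0.42 ]
finger X [-0.10101064 -0.08272831 -0.07934453] Y [-0.01671121  0.01995795]
```

Call:
carry_out(
  commands=[
    {"dp":[0.003,0,0],"rotation":[0,0,0]},
    {"dp":[0,0,0.01],"rotation":[0,0,0]},
    {"dp":[0,0,0.01],"rotation":[0,0,0]},
    {"dp":[0,0,0.006],"rotation":[0,0,0]},
    {"dp":[0,0,0.002],"rotation":[0,0,0]},
    {"dp":[0,0,0.002],"rotation":[0,0,0]},
    {"dp":[0,0,0],"rotation":[0,0,0]},
  ],
)

```text
t: 6.22
eef_pos: [0.4842, 0.0649, 0.0395]
ee_rot: [3.142, -0.0, -2.738]
force: [0.4, -0.2, -1.0]
width: 0.0006
gripper_force: 0.0
```

Run:
```python
from h import *
y=np.radians(23.2); u=np.array([np.cos(y),np.sin(y)]); w=np.array([-u[1],u[0]])
im,d=vision.grab_frame('scene'); C=cam('scene'); save('s4',im[160:270,220:360],5)
st=readout.get_state(); print(st['t'],st['eef_pos'],st['force'])
```

```text
6.275 [0.48429828 0.06497882 0.0396822 ] [ 0.77794633 -0.53483532 -0.08234556]
```

View pics/s4.png

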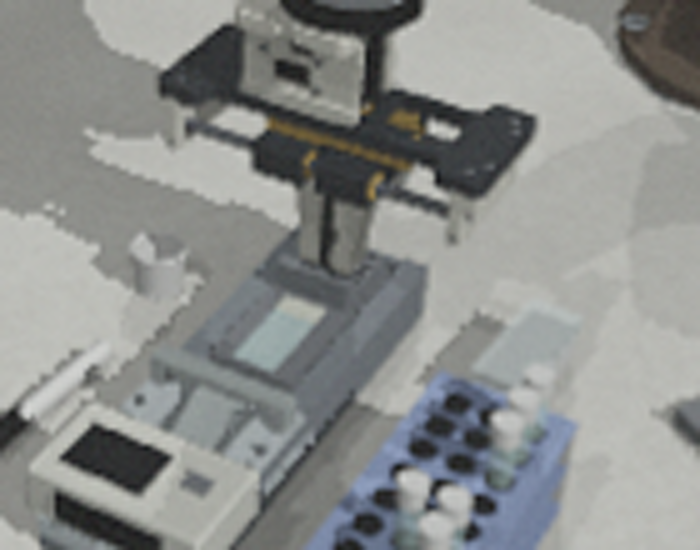

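The crop shows the closed tips at (330,265), just behind the ridge, centred and a few mm above the pad. I continue down by force.

Call:
carry_out(
  commands=[
    {"dp":[0,0,0.002],"rotation":[0,0,0]},
    {"dp":[0,0,0.002],"rotation":[0,0,0]},
    {"dp":[0,0,0.002],"rotation":[0,0,0]},
    {"dp":[0,0,0],"rotation":[0,0,0]},
  ],
)

```text
t: 6.78
eef_pos: [0.4843, 0.065, 0.0336]
ee_rot: [-3.142, 0.0, -2.737]
force: [-0.8, 0.2, 3.0]
width: 0.0008
gripper_force: 1.5
```

Call:
carry_out(
  commands=[
    {"dp":[0,0,0.002],"rotation":[0,0,0]},
    {"dp":[0,0,0.002],"rotation":[0,0,0]},
    {"dp":[0,0,0],"rotation":[0,0,0]},
  ],
)

```text
t: 7.15
eef_pos: [0.4843, 0.065, 0.0296]
ee_rot: [-3.142, 0.0, -2.737]
force: [-1.4, -0.3, 5.0]
width: 0.0005
gripper_force: 2.7
```

Call:
carry_out(
  commands=[
    {"dp":[0,0,0.002],"rotation":[0,0,0]},
    {"dp":[0,0,0.002],"rotation":[0,0,0]},
    {"dp":[0,0,0],"rotation":[0,0,0]},
  ],
)

```text
t: 7.52
eef_pos: [0.485, 0.065, 0.0269]
ee_rot: [-3.141, 0.001, -2.737]
force: [-3.3, -2.2, 18.7]
width: 0.0004
gripper_force: 9.3
```

Call:
carry_out(
  commands=[
    {"dp":[0,0,0.001],"rotation":[0,0,0]},
    {"dp":[0,0,0],"rotation":[0,0,0]},
  ],
)

```text
t: 7.78
eef_pos: [0.4854, 0.0651, 0.0267]
ee_rot: [-3.141, 0.002, -2.736]
force: [-6.2, -0.9, 28.1]
width: 0.0003
gripper_force: 13.7
```

Call:
carry_out(
  commands=[
    {"dp":[-0.002,0,-0.0005],"rotation":[0,0,0]},
    {"dp":[-0.002,0,0],"rotation":[0,0,0]},
    {"dp":[-0.003,0,0],"rotation":[0,0,0]},
    {"dp":[-0.003,0,0],"rotation":[0,0,0]},
    {"dp":[-0.004,0,0],"rotation":[0,0,0]},
    {"dp":[0,0,0],"rotation":[0,0,0]},
  ],
)

```text
t: 8.52
eef_pos: [0.4987, 0.0707, 0.027]
ee_rot: [-3.141, 0.003, -2.736]
force: [-3.0, -2.5, 20.8]
width: 0.0004
gripper_force: 10.8
```

Call:
carry_out(
  commands=[
    {"dp":[-0.004,0,0],"rotation":[0,0,0]},
    {"dp":[-0.004,0,0],"rotation":[0,0,0]},
    {"dp":[-0.004,0,0],"rotation":[0,0,0]},
    {"dp":[-0.004,0,0],"rotation":[0,0,0]},
    {"dp":[-0.004,0,0],"rotation":[0,0,0]},
    {"dp":[0,0,0],"rotation":[0,0,0]},
  ],
)

```text
t: 9.28
eef_pos: [0.5172, 0.0786, 0.0271]
ee_rot: [-3.141, 0.003, -2.736]
force: [-2.9, -1.1, 20.2]
width: 0.0006
gripper_force: 10.4
```

Run:
```python
from h import *
im,d=vision.grab_frame('scene'); save('s5',im[160:270,220:360],5)
st=readout.get_state(); print(st['t'],st['eef_pos'],st['force'],((st['eef_pos'][:2]-np.array([.4843,.065]))@[.919,.394]))
```

```text
9.325 [0.51715863 0.07856262 0.02704403] [-3.02728361 -1.98440703 21.29664428] 0.035540756944979573
```

View pics/s5.png

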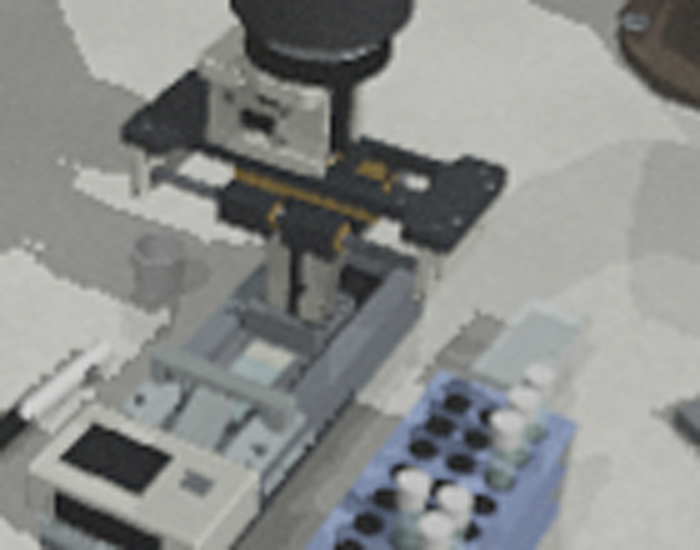

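The carrier has advanced with the fingers, and its nose is past the lip ends near (250,380). I continue sliding.

Call:
carry_out(
  commands=[
    {"dp":[-0.004,0,0],"rotation":[0,0,0]},
    {"dp":[-0.004,0,0],"rotation":[0,0,0]},
    {"dp":[-0.004,0,0],"rotation":[0,0,0]},
    {"dp":[-0.004,0,0],"rotation":[0,0,0]},
    {"dp":[-0.004,0,0],"rotation":[0,0,0]},
    {"dp":[-0.004,0,0],"rotation":[0,0,0]},
    {"dp":[0,0,0],"rotation":[0,0,0]},
  ],
)

```text
t: 10.2
eef_pos: [0.5392, 0.088, 0.0271]
ee_rot: [-3.141, 0.003, -2.737]
force: [-2.9, -2.7, 20.7]
width: 0.0007
gripper_force: 10.1
```

Call:
carry_out(
  commands=[
    {"dp":[-0.003,0,0],"rotation":[0,0,0]},
    {"dp":[-0.003,0,0],"rotation":[0,0,0]},
    {"dp":[-0.002,0,0],"rotation":[0,0,0]},
    {"dp":[0,0,0],"rotation":[0,0,0]},
  ],
)

```text
t: 10.7
eef_pos: [0.5451, 0.0903, 0.0271]
ee_rot: [-3.141, 0.0, -2.737]
force: [-6.8, -2.9, 25.1]
width: 0.0001
gripper_force: 12.6
```

Run:
```python
from h import *
st=readout.get_state(); f=st['force']; print(st['t'],st['eef_pos'],'along',f[:2]@np.array([.919,.394]),f,((st['eef_pos'][:2]-np.array([.4843,.065]))@[.919,.394]))
y=np.radians(23.2); u=np.array([np.cos(y),np.sin(y)]); w=np.array([-u[1],u[0]])
im,d=vision.grab_frame('scene'); C=cam('scene'); np.savez('s6',im=im,d=d)
rc=np.argwhere(d>0); P=lift(rc[:,::-1],d,C); X=(P[:,:2]-[.572,.103])@u; Y=(P[:,:2]-[.572,.103])@w
m=(abs(Y)<.025)&(P[:,2]>.044)&(P[:,2]<.051)&(X<.015)&(X>-.05); print('ridge',m.sum(),np.percentile(X[m],[1,5,50,95,99]))
m=(abs(Y)<.02)&(P[:,2]>.055)&(P[:,2]<.085)&(X<.015)&(X>-.1); print('finger',m.sum(),np.percentile(X[m],[1,5,50,95,99]))
```

```text
10.7 [0.5450944  0.09029643 0.02712111] along -7.3716337776292535 [-6.77175534 -2.914697   25.08327419] 0.06583684498751745
ridge 78 [-0.0359684  -0.02573498 -0.01193735 -0.00445655 -0.00378886]
finger 124 [-0.03916965 -0.03418741 -0.01909095 -0.01688471 -0.01597872]
```

Call:
carry_out(
  commands=[
    {"dp":[-0.002,0,0],"rotation":[0,0,0]},
    {"dp":[-0.002,0,0],"rotation":[0,0,0]},
    {"dp":[0,0,0],"rotation":[0,0,0]},
  ],
)

```text
t: 11.12
eef_pos: [0.5463, 0.0906, 0.027]
ee_rot: [-3.14, -0.004, -2.737]
force: [-15.8, -5.0, 32.8]
width: 0.0004
gripper_force: 16.8
```

Call:
carry_out(
  commands=[
    {"dp":[-0.002,0,0],"rotation":[0,0,0]},
    {"dp":[-0.001,0,0],"rotation":[0,0,0]},
    {"dp":[0,0,0],"rotation":[0,0,0]},
  ],
)

```text
t: 11.5
eef_pos: [0.5494, 0.0917, 0.027]
ee_rot: [-3.14, -0.004, -2.737]
force: [-13.1, -5.9, 31.4]
width: 0.0005
gripper_force: 16.0
```

Call:
carry_out(
  commands=[
    {"dp":[-0.002,0,-0.0003],"rotation":[0,0,0]},
    {"dp":[-0.001,0,0],"rotation":[0,0,0]},
    {"dp":[0,0,0],"rotation":[0,0,0]},
  ],
)

```text
t: 11.88
eef_pos: [0.554, 0.094, 0.0272]
ee_rot: [-3.141, -0.0, -2.737]
force: [-5.5, -3.1, 21.7]
width: 0.0003
gripper_force: 10.7
```

Run:
```python
from h import *
st=readout.get_state(); f=st['force']; print(st['t'],st['eef_pos'],'along',f[:2]@np.array([.919,.394]),f,((st['eef_pos'][:2]-np.array([.4843,.065]))@[.919,.394]))
im,d=vision.grab_frame('scene'); save('s7',im[180:260,220:330],7)
```

```text
11.875 [0.55398099 0.09400625 0.02718075] along -6.303567100291652 [-5.53361754 -3.09180858 21.68533797] 0.07546529584352114
```

View pics/s7.png

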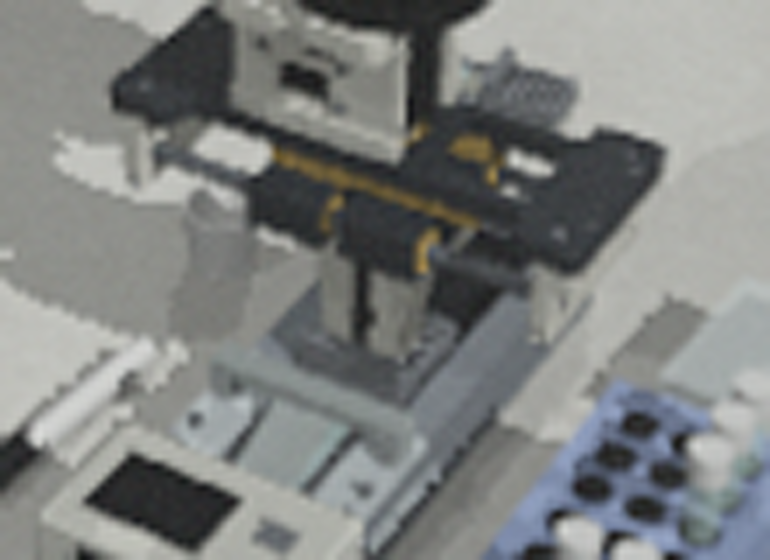

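The ridge at (370,370) is now just behind the spring bar, with the fingers still on the pad. I push on to find the stop by force.

Call:
carry_out(
  commands=[
    {"dp":[-0.001,0,0],"rotation":[0,0,0]},
    {"dp":[-0.001,0,0],"rotation":[0,0,0]},
    {"dp":[0,0,0],"rotation":[0,0,0]},
  ],
)

```text
t: 12.3
eef_pos: [0.5562, 0.0951, 0.0272]
ee_rot: [-3.141, 0.001, -2.737]
force: [-5.1, -2.0, 21.2]
width: 0.0007
gripper_force: 10.7
```

Call:
carry_out(
  commands=[
    {"dp":[-0.001,0,0],"rotation":[0,0,0]},
    {"dp":[-0.001,0,0],"rotation":[0,0,0]},
    {"dp":[0,0,0],"rotation":[0,0,0]},
  ],
)

```text
t: 12.68
eef_pos: [0.5581, 0.0959, 0.0272]
ee_rot: [-3.141, 0.001, -2.737]
force: [-6.2, -1.7, 21.0]
width: 0.0003
gripper_force: 10.7
```

Call:
carry_out(
  commands=[
    {"dp":[-0.001,0,0],"rotation":[0,0,0]},
    {"dp":[-0.001,0,0],"rotation":[0,0,0]},
    {"dp":[-0.001,0,0],"rotation":[0,0,0]},
    {"dp":[0,0,0],"rotation":[0,0,0]},
  ],
)

```text
t: 13.18
eef_pos: [0.5608, 0.0971, 0.0272]
ee_rot: [-3.141, 0.0, -2.737]
force: [-6.6, -3.0, 21.6]
width: 0.0005
gripper_force: 10.8
```

Run:
```python
from h import *
st=readout.get_state(); f=st['force']; print(st['t'],st['eef_pos'],'along',f[:2]@np.array([.919,.394]),f,((st['eef_pos'][:2]-np.array([.4843,.065]))@[.919,.394]))
y=np.radians(23.2); u=np.array([np.cos(y),np.sin(y)]); w=np.array([-u[1],u[0]])
for n in('scene','wrist'):
    im,d=vision.grab_frame(n); C=cam(n)
    rc=np.argwhere(d>0); P=lift(rc[:,::-1],d,C); X=(P[:,:2]-[.572,.103])@u; Y=(P[:,:2]-[.572,.103])@w
    for lo,hi,t in((.0455,.0505,'ridgetop'),(.036,.042,'pad/rail'),(.052,.058,'bar')):
        m=(abs(Y)<.018)&(P[:,2]>lo)&(P[:,2]<hi)&(X<.05)&(X>-.08)
        if m.sum(): print(n,t,m.sum(),np.percentile(X[m],[1,5,25,50,75,95,99]).round(4))
```

```text
13.175 [0.56075856 0.09707274 0.02721848] along -7.203803112662317 [-6.5519935  -3.00132256 21.61997282] 0.08290207437439732
scene ridgetop 65 [-0.0172 -0.0064 -0.002   0.0042  0.0345  0.0359  0.0383]
scene pad/rail 53 [-0.0417 -0.0385 -0.0216  0.0066  0.0443  0.0491  0.0499]
scene bar 77 [-0.0233 -0.0116 -0.001   0.0265  0.032   0.0358  0.0368]
wrist ridgetop 75 [-0.0246 -0.0244 -0.0242 -0.023  -0.0227  0.0044  0.0053]
wrist pad/rail 1957 [-0.0442 -0.0435 -0.0399 -0.0351 -0.0304 -0.0234 -0.0159]
wrist bar 131 [-0.0247 -0.0246 -0.0239 -0.023  -0.0225 -0.0199 -0.0191]
```

Call:
carry_out(
  commands=[
    {"dp":[-0.001,0,0],"rotation":[0,0,0]},
    {"dp":[-0.001,0,0],"rotation":[0,0,0]},
    {"dp":[0,0,0],"rotation":[0,0,0]},
  ],
)

```text
t: 13.65
eef_pos: [0.5608, 0.097, 0.0271]
ee_rot: [-3.141, -0.003, -2.737]
force: [-12.4, -3.1, 27.6]
width: 0.0005
gripper_force: 14.7
```

Call:
carry_out(
  commands=[
    {"dp":[-0.001,0,0],"rotation":[0,0,0]},
    {"dp":[-0.001,0,0],"rotation":[0,0,0]},
    {"dp":[0,0,0],"rotation":[0,0,0]},
  ],
)

```text
t: 14.02
eef_pos: [0.5608, 0.0971, 0.0271]
ee_rot: [-3.141, -0.006, -2.738]
force: [-19.1, -3.9, 34.8]
width: 0.0009
gripper_force: 18.9
```

Call:
carry_out(
  commands=[
    {"dp":[-0.001,0,-0.0007],"rotation":[0,0,0]},
    {"dp":[-0.001,0,0],"rotation":[0,0,0]},
    {"dp":[0,0,0],"rotation":[0,0,0]},
  ],
)

```text
t: 14.4
eef_pos: [0.5608, 0.097, 0.0271]
ee_rot: [-3.141, -0.01, -2.738]
force: [-21.9, -4.3, 33.4]
width: 0.0001
gripper_force: 19.8
```

Run:
```python
from h import *
st=readout.get_state(); f=st['force']; print(st['t'],st['eef_pos'],'along',f[:2]@np.array([.919,.394]),f)
y=np.radians(23.2); u=np.array([np.cos(y),np.sin(y)]); w=np.array([-u[1],u[0]])
im,d=vision.grab_frame('wrist'); C=cam('wrist'); np.savez('w8',im=im,d=d)
rc=np.argwhere(d>0); P=lift(rc[:,::-1],d,C); X=(P[:,:2]-[.572,.103])@u; Y=(P[:,:2]-[.572,.103])@w
for a in np.arange(-.15,-.02,.004):
    m=(abs(Y)<.012)&(abs(X-a)<.002)&(P[:,2]<.09); print(round(a,3),m.sum(),np.median(P[m,2]).round(4) if m.any() else '')
for a in np.arange(-.15,-.02,.004):
    m=(abs(Y+.038)<.006)&(abs(X-a)<.002)&(P[:,2]<.09); print('rail',round(a,3),np.median(P[m,2]).round(4) if m.any() else '')
```

```text
14.4 [0.56081859 0.09700994 0.02714281] along -21.7927445507459 [-21.88764803  -4.25887313  33.39498461]
-0.15 42 0.0004
-0.146 0 
-0.142 0 
-0.138 285 0.0343
-0.134 697 0.0287
-0.13 319 0.0224
-0.126 312 0.0223
-0.122 317 0.0222
-0.118 314 0.0224
-0.114 305 0.0222
-0.11 312 0.0222
-0.106 301 0.0223
-0.102 291 0.0223
-0.098 280 0.0223
-0.094 280 0.0223
-0.09 279 0.0223
-0.086 279 0.0222
-0.082 280 0.0222
-0.078 280 0.0222
-0.074 261 0.0223
-0.07 259 0.0223
-0.066 274 0.0222
-0.062 233 0.0223
-0.058 265 0.0223
-0.054 231 0.0222
-0.05 242 0.0224
-0.046 375 0.0227
-0.042 366 0.0381
-0.038 282 0.0385
-0.034 266 0.0383
-0.03 265 0.0385
-0.026 207 0.0385
-0.022 406 0.0531
rail -0.15 0.0003
rail -0.146 
rail -0.142 
rail -0.138 0.0362
rail -0.134 0.0362
rail -0.13 0.0363
rail -0.126 0.0362
rail -0.122 0.0363
rail -0.118 0.0361
rail -0.114 0.0363
rail -0.11 0.0363
rail -0.106 0.0362
rail -0.102 0.0362
rail -0.098 0.0363
rail -0.094 0.0362
rail -0.09 0.0363
rail -0.086 0.0362
rail -0.082 0.0362
rail -0.078 0.0362
rail -0.074 0.0363
rail -0.07 0.0362
rail -0.066 0.0365
rail -0.062 0.0361
rail -0.058 0.0364
rail -0.054 0.0363
rail -0.05 0.0364
rail -0.046 0.0364
rail -0.042 0.0362
rail -0.038 0.0362
rail -0.034 0.0363
rail -0.03 0.0363
rail -0.026 0.0362
rail -0.022
```

The carrier has stalled against the stop, with 22 N along the track. Its tail is at −0.044, which matches home given the bed and spring bar offset of +6 mm. I unload the push and lift off.

Call:
carry_out(
  commands=[
    {"dp":[0.003,0,0],"rotation":[0,0,0]},
    {"dp":[0.0015,0,0],"rotation":[0,0,0]},
    {"dp":[0,0,0],"rotation":[0,0,0]},
  ],
)

```text
t: 14.82
eef_pos: [0.5608, 0.097, 0.0272]
ee_rot: [-3.141, -0.002, -2.737]
force: [-7.7, -3.8, 18.6]
width: 0.0004
gripper_force: 10.0
```

Call:
carry_out(
  commands=[
    {"dp":[0.0005,0,-0.002],"rotation":[0,0,0]},
    {"dp":[0.0005,0,-0.003],"rotation":[0,0,0]},
    {"dp":[0.001,0,-0.004],"rotation":[0,0,0]},
    {"dp":[0.001,0,-0.006],"rotation":[0,0,0]},
    {"dp":[0,0,-0.02],"rotation":[0,0,0]},
    {"dp":[0,0,-0.04],"rotation":[0,0,0]},
    {"dp":[0,0,-0.04],"rotation":[0,0,0]},
    {"dp":[0,0,-0.03],"rotation":[0,0,0]},
  ],
)

```text
t: 15.82
eef_pos: [0.5593, 0.0972, 0.173]
ee_rot: [3.141, 0.001, -2.737]
force: [0.5, 0.1, -1.3]
width: 0.0007
gripper_force: 0.0
```

Call:
carry_out(
  commands=[
    {"dp":[0.04,0,-0.01],"rotation":[0,0,0]},
    {"dp":[0.04,0,0],"rotation":[0,0,0]},
    {"dp":[0.03,0,0],"rotation":[0,0,0]},
    {"dp":[0,0,0],"rotation":[0,0,0]},
    {"dp":[0,0,0],"rotation":[0,0,0]},
  ],
)

```text
t: 16.45
eef_pos: [0.4585, 0.0541, 0.1815]
ee_rot: [3.142, 0.001, -2.737]
force: [-0.0, 0.4, 0.4]
width: 0.0005
gripper_force: 0.0
```

Run:
```python
from h import *
st=readout.get_state(); print(st['t'],st['eef_pos'],st['force'])
y=np.radians(23.2); u=np.array([np.cos(y),np.sin(y)]); w=np.array([-u[1],u[0]])
for n in('scene','wrist','top'):
    im,d=vision.grab_frame(n); C=cam(n)
    if n=='scene': save('s9',im[190:290,200:330],6)
    rc=np.argwhere(d>0); P=lift(rc[:,::-1],d,C); X=(P[:,:2]-[.572,.103])@u; Y=(P[:,:2]-[.572,.103])@w
    print(n,[(round(a,3),int(m.sum()),float(np.median(P[m,2]).round(4))) for a in np.arange(-.06,.1,.005) for m in [(abs(Y)<.01)&(abs(X-a)<.0025)&(P[:,2]<.09)] if m.any()])
```

```text
16.45 [0.45851235 0.05406577 0.18152122] [-0.01158703  0.43682237  0.36692495]
scene [(np.float64(-0.045), 1, 0.0414), (np.float64(-0.04), 7, 0.0427), (np.float64(-0.035), 12, 0.0421), (np.float64(-0.03), 9, 0.0427), (np.float64(-0.025), 9, 0.0412), (np.float64(-0.02), 12, 0.041), (np.float64(-0.015), 7, 0.0407), (np.float64(-0.01), 3, 0.043), (np.float64(-0.0), 6, 0.0504), (np.float64(0.005), 22, 0.0472), (np.float64(0.01), 9, 0.0475), (np.float64(0.02), 1, 0.0309), (np.float64(0.025), 10, 0.0538), (np.float64(0.03), 10, 0.0539), (np.float64(0.035), 30, 0.0503), (np.float64(0.04), 17, 0.0439), (np.float64(0.045), 16, 0.0416), (np.float64(0.05), 12, 0.0401), (np.float64(0.055), 14, 0.0375), (np.float64(0.06), 13, 0.0364), (np.float64(0.065), 2, 0.0377), (np.float64(0.08), 10, 0.0515), (np.float64(0.085), 11, 0.0508), (np.float64(0.09), 7, 0.0516), (np.float64(0.095), 12, 0.0521)]
wrist [(np.float64(-0.06), 8, 0.0259), (np.float64(-0.055), 6, 0.0249), (np.float64(-0.05), 9, 0.0254), (np.float64(-0.045), 3, 0.0252), (np.float64(-0.015), 7, 0.0418), (np.float64(-0.01), 6, 0.0425), (np.float64(-0.005), 7, 0.0417), (np.float64(-0.0), 4, 0.0419)]
top []
```

View pics/s9.png

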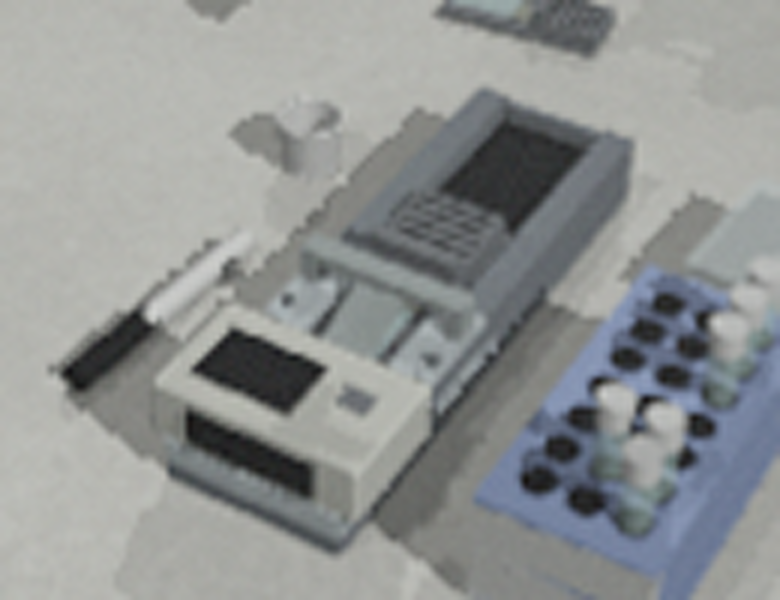

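The picture shows the carrier home: its ridge at (440,215) is just behind the bar, the tail is slightly lifted by the bed, and the bystanders are undisturbed.

```bash
python3 -c "
from station import arm; print(arm.job_done())"
```

```text
the job is handed in; nothing more can be done
None
```

The slide carrier is pressed down, slid under the lips and leaf spring, and home against the stop by both push force and camera position; the arm is clear, and I handed the job in at about 17 s.

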